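# Demould a cast pot foot

### The arm

A 6-joint arm with a two-finger parallel gripper is mounted at the origin on the work surface. World frame = base frame: x ahead of the robot, y to its left, z up, the work surface at z = 0. Lengths are in mm, angles in rad, forces in N, time in s.
With the tool pointing down it reaches from about 350 to 975 mm from the base axis. Payload 7.1 kg.
Tool frame: the origin (TCP) lies between the finger pads; the fingertips stand 19 mm ahead of it and the grasp point (between the pads) is the TCP (ctrl.tcp_to_tips is the distance from the TCP to the fingertips, in mm); z points along the fingers, y is the line along which they close (so a half turn about z gives the same grasp; the last joint's range is limited). The gripper opens to 88 mm and grips with 3 to 60 N. Pads are 20 mm wide; open, the fingers measure 115 mm over their backs; the gripper's body (75 mm by 178 mm) begins 61 mm behind the grasp point.
Start: joints at [-1.127, 0.423, 1.63, -0, 1.089, -0.019], TCP at [279.049, -559.229, 241.675] pointing down, gripper open.
Joint ranges: [-3, 3], [-0.9, 2.11], [0.09, 2.58], [-1.31, 4.45], [0.11, 2.69], [-2.54, 2.54]. Speed limits (rad/s): [2.39, 2.39, 3.01, 3.14, 3.14, 3.14].

### API

Orientations are given as a rotation vector (axis times angle).
In Python, from workcell import status, optics, ctrl gives the robot as it stands. The module is installed in compiled form; this text tells all that it offers.
- The arm moves only by the shell command python3 -m inch 'ROWS'. ROWS is JSON, a list that holds one entry, the list of rows, each a list of 7 numbers: the shift along the tool's x, y, z in mm, then the turn, a rotation vector about the tool's x, y, z in rad, then the opening in per cent of the stroke, from 0 (shut) to 100 (fully open). A call has 1 to 20 rows; each row is the pose to reach, as a shift and turn from the pose commanded when the call began, along the tool's axes at that moment; what a row does not reach only later rows make up. A row lasts 1/10 s, in which the tool goes at most 50 mm and 8.59 degrees, less where a joint would pass 70% of its speed; a pose out of reach is approached as far as the arm can. A call with a gripper value outside its range is refused whole. The fingers move at their own pace and stop on an object; the grip force is fixed at half the most. Time passes only in rows, so rows that repeat a pose let the fingers close. It gives the time, the measured TCP pose, the force, the opening and the grip force at its end, in the units of the state.
- status.get_obs(): the state, without advancing time (a new reading comes with each control period).
- optics.get_image(name): name is "side" or "top" or "wrist"; returns a dict with "frame" (400x640x3 uint8, red, green, blue), "fx", "fy", "cx", "cy" (pixels), "k1" (the pictures are not rectified: a ray, as slopes to the right and down, at radius r is drawn at 1 + k1 r^2 times it, then the intrinsics apply), "rvec" (rotation vector, rad) and "tvec" (3), from world to camera coordinates, as OpenCV has them; the wrist camera has in their place "hand_eye" (4x4, takes a point from camera to tool coordinates, whose origin is the TCP and whose axes are the flange's). Camera axes: x right, y down, z forward; pixel columns grow to the right and rows downward; lengths in mm; the calibration is good to about 2 mm. A picture is of the moment at which its call begins: read the wrist's pose just before it. There is no depth.
- ctrl.close_job(): hands the job in; it is judged then, once.
The state is a dict: "t": time; "qpos": joint angles; "qvel": joint speeds; "joint_torque": joint torques, N m; "ee_pos": TCP position; "orientation": TCP orientation; "ft_force": force on the tool from outside, world axes, zero at the start; "moment": the same for the moment, N m; "width": finger opening in mm; "grasp_force": force on a finger pad.
Only numpy, scipy, OpenCV 4.12 (cv2) and the standard library are available. Lean on these libraries where they do the work, as an engineer would, in place of code of your own. Each camera call takes 0.05 s, during which the arm holds its last target. There are 200 camera calls.

### The job

The concrete pot foot in the plywood mould has set. Turn both hold-down knobs on the mould clockwise to their end stops and leave them there, then lift the pot foot out, keeping it level, and gently set it down, lip up, lengthwise in the middle of the empty slatted drying rack. Do not drop it, and leave the finished pot foot, the crock, the pot and the scoop where they are.

Things in the scene. Friction and masses are not known exactly. Their poses are not given: they have to be found in the camera images.
- mould: Fixed plywood mould block, 120 (x) x 230 (y) x 40 mm; origin under its centre, z up. Open-topped cavity 47 (x) x 133 (y) mm in its middle, floor at 12 mm height. At mid-length a finger slot 56 mm wide (y), floor at 6 mm height, is cut through each long side from cavity to outer face: there fingers closing along x can grip the casting's sides. A knob stands near each end.
- foot: Concrete casting in the mould's cavity, 1.5 mm play all round: bar 44 (x) x 130 (y) x 34 (z) mm with a stop lip across its top, 40 x 14 x 12 mm, centred 29 mm from the middle towards +y. Origin at the centre of its underside, z up. About 0.45 kg. It stands 6 mm proud of the mould (the lip 18 mm).
- knob_a (a joint): Turn, in rad, of the hold-down knob at the mould's +y end about the vertical: 0 = its tongue lies along the mould over the casting and blocks it; grows clockwise seen from above to the end stop at 1.5 (tongue square to the mould's length, clear of the casting). Stays where it is left.
- knob_b (a joint): The same for the knob at the mould's -y end; it too turns clockwise from above, 0 to 1.5 rad.
- knob_a_grip (a point): Grip point on knob_a's axis, 93 mm from the mould's middle towards its +y, 69 mm above the bench. The knob is a dark steel bar 14 wide, 64 long, 28 mm tall (from 48 to 76 mm above the bench) on a stem; from the axis it reaches 44 mm on the tongue side, 20 mm on the other. The point turns with it: y along the bar, tongue towards -y.
- knob_b_grip (a point): The same for knob_b, 93 mm from the mould's middle towards -y; here the tongue points to the point's +y.
- rack: The empty wooden drying rack, fixed: 6 slats on two runners, 130 (x) x 180 (y) x 24 (z) mm; origin at the centre of its underside, y along its length.
- rack_top (a point): Middle of the empty rack's upper face, 24 mm above the bench; axes as the rack.
- rack_used: The other, identical rack, on which the finished pot foot lies. Fixed.
- foot_done: The finished pot foot, same shape as the casting, lying on the other rack. Leave it alone.
- crock: Round white ceramic crock with a stone-grey lid and lid knob, 160 mm across, 174 mm tall; origin at the centre of its underside. Bystander.
- pot: Small open aluminium pot, 110 mm across the rim, 70 mm tall, with two small side handles; origin at the centre of its underside. Bystander.
- scoop: Red plastic scoop, tray 60 x 80 x 30 mm with an 80 mm handle towards its -y; origin under the tray's centre. Bystander.
Things that resemble listed ones, but are neither listed nor needed, are in the scene too. What is shaped like the foot but black or yellow is not meant.

How it is judged:
By the outcome, as a careful person would: the job done as asked, in the order asked, and still so for the second after the job is handed in, with the robot touching nothing.
It also fails if it takes over 72 s, if anything falls off the work surface, if the arm or the gripper's body presses on something with over 40 N, if the wrist force passes 120 N, or if a joint passes its speed limit or range.

## Working session

There is one attempt and no reset: what is moved stays moved. The work goes in short steps, Python scripts to look and compute and a shell command to move; the robot and the scene stay as the last step left them, time stands still between calls to the robot, and variables do not carry over. Pictures are saved under pics/ and viewed, at most 10 in all, crops included, and the job is handed in when it is done.

```bash
mkdir -p pics; cat > h.py <<'E'
import numpy as np,cv2
from scipy.spatial.transform import Rotation as R
from workcell import status,optics,ctrl
def cam(name):
    o=status.get_obs(); d=optics.get_image(name)
    K=np.array([[d['fx'],0,d['cx']],[0,d['fy'],d['cy']],[0,0,1.]])
    if name=='wrist':
        T=np.eye(4);T[:3,:3]=R.from_rotvec(o['orientation']).as_matrix();T[:3,3]=o['ee_pos']
        T=T@np.array(d['hand_eye'])
    else:
        T=np.eye(4);T[:3,:3]=R.from_rotvec(np.ravel(d['rvec'])).as_matrix();T[:3,3]=np.ravel(d['tvec']);T=np.linalg.inv(T)
    return dict(im=d['frame'],K=K,k1=d['k1'],T=T)
def save(c,fn): cv2.imwrite(fn,c['im'][:,:,::-1])
def ray(c,uv,z):
    uv=np.atleast_2d(np.array(uv,float)); s=(uv-c['K'][:2,2])/np.diag(c['K'])[:2]
    u=s.copy()
    for _ in range(20): u=s/(1+c['k1']*(u**2).sum(1,keepdims=True))
    d=np.c_[u,np.ones(len(u))]@c['T'][:3,:3].T; p=c['T'][:3,3]
    return p+d*((z-p[2])/d[:,2])[:,None]
def proj(c,P):
    P=np.atleast_2d(np.array(P,float)); q=(P-c['T'][:3,3])@c['T'][:3,:3]; u=q[:,:2]/q[:,2:]
    u=u*(1+c['k1']*(u**2).sum(1,keepdims=True)); return u*np.diag(c['K'])[:2]+c['K'][:2,2]
def tool(dp):
    o=status.get_obs(); return R.from_rotvec(o['orientation']).inv().apply(np.array(dp,float)-o['ee_pos'])
E
python3 - <<'E'
from h import *
import pickle
for n in('top','side','wrist'):
    c=cam(n);save(c,f'pics/{n}0.png');pickle.dump(c,open(n+'0.pkl','wb'));print(n,c['T'][:3].round(2).tolist(),c['K'][0,0],c['k1'])
o=status.get_obs();print(o)
print(R.from_rotvec(o['orientation']).as_matrix().round(3))
E
```

```text
top [[0.06, -0.97, 0.21, 307.84], [-1.0, -0.06, 0.02, 101.47], [-0.01, -0.22, -0.98, 1215.12]] 393.3258898128374 0.027224233057404342
side [[-0.74, -0.36, 0.58, -163.63], [-0.68, 0.41, -0.61, 912.21], [-0.02, -0.84, -0.55, 792.53]] 412.2452291364456 0.03751679705387402
wrist [[0.45, -0.86, -0.25, 346.38], [-0.89, -0.43, -0.12, -524.76], [-0.0, 0.28, -0.96, 384.49]] 315.957423544625 -6.467615015577074e-05
{'t': 0.15, 'qpos': array([-1.12700767e+00,  4.23673031e-01,  1.63047450e+00, -2.06397786e-05,
        1.08855799e+00, -1.89937307e-02]), 'qvel': array([-8.67687879e-04, -2.55433086e-03, -9.44424714e-04, -4.92135946e-04,
       -5.03761480e-04,  9.40936789e-06]), 'joint_torque': array([ 7.45476918e-04, -5.44983673e+01, -2.73921597e+01,  6.44881907e-02,
        2.05522066e-02, -9.07572257e-05]), 'ee_pos': array([ 278.88315482, -558.90422401,  241.09111407]), 'orientation': array([-3.05680525e+00, -7.20233325e-01,  3.96438270e-04]), 'ft_force': array([-0.07299545,  0.19441998,  0.09453142]), 'moment': array([0.01083547, 0.05120508, 0.00265246]), 'grasp_force': 0.0, 'width': 87.95037047956258}
[[ 0.895  0.446 -0.   ]
 [ 0.446 -0.895  0.001]
 [ 0.    -0.001 -1.   ]]
```

View pics/top0.png

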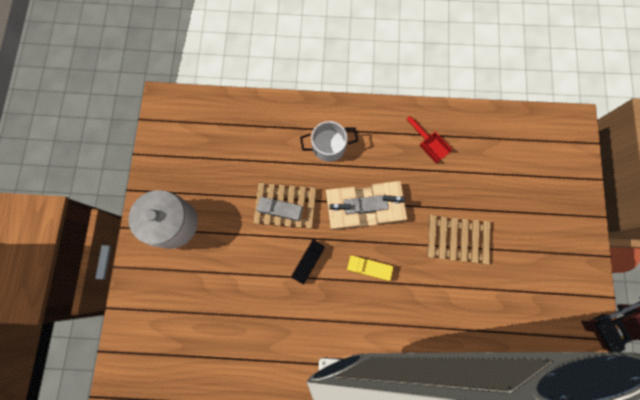

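View pics/side0.png

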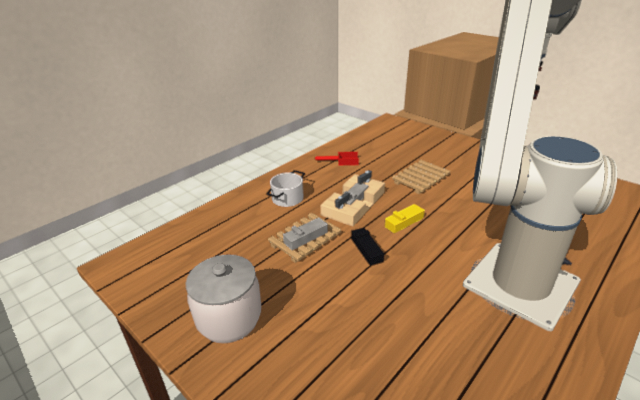

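The top view shows the mould at about (367,205) with knobs near (337,206) and (398,199), and the empty rack at (460,240). The finished foot on its rack is at (285,207), and the black and yellow decoys are at (308,261) and (370,267). The side view agrees.

```bash
python3 - <<'E'
from h import *
import pickle
c=pickle.load(open('top0.pkl','rb'))
print('knobs',ray(c,[(337,206),(398,199)],70).round(0).tolist())
print('mould c',ray(c,[(367,205)],40).round(0).tolist(),'corners',ray(c,[(327,190),(402,182),(409,221),(331,228)],40).round(0).tolist())
print('rack',ray(c,[(460,240),(431,216),(492,221),(490,264),(429,258)],24).round(0).tolist())
im=cv2.resize(c['im'][160:290,240:500,::-1],None,fx=3,fy=3,interpolation=cv2.INTER_CUBIC);cv2.imwrite('pics/topcrop.png',im)
E
```

```text
knobs [[542.0, 82.0, 70.0], [573.0, -98.0, 70.0]]
mould c [[556.0, -9.0, 40.0]] corners [[596.0, 115.0, 40.0], [635.0, -114.0, 40.0], [514.0, -137.0, 40.0], [479.0, 96.0, 40.0]]
rack [[468.0, -294.0, 24.0], [537.0, -207.0, 24.0], [532.0, -391.0, 24.0], [402.0, -381.0, 24.0], [409.0, -201.0, 24.0]]
```

View pics/topcrop.png

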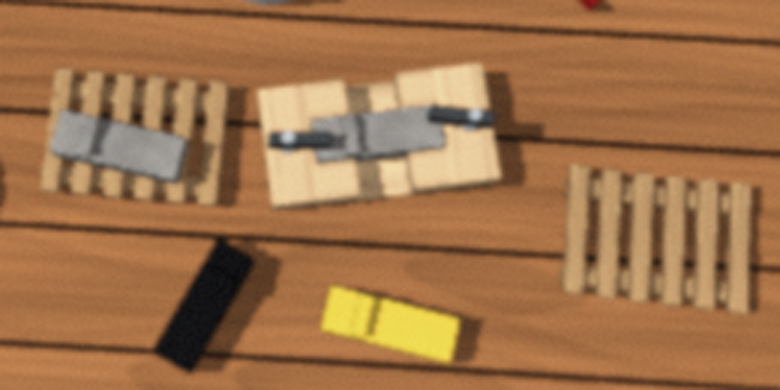

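The enlarged crop shows the lip nearer the left (+y) end of the casting, so mould +y is about world +y with a yaw of about 9.6°. Knob_a is on the left and knob_b on the right. I'll go over the rack first and look at it on the way.

```bash
python3 -m inch '[[[287,-153,-59,0,0,-1.276,100],[287,-153,-59,0,0,-1.276,100],[287,-153,-59,0,0,-1.276,100],[287,-153,-59,0,0,-1.276,100],[287,-153,-59,0,0,-1.276,100],[287,-153,-59,0,0,-1.276,100],[287,-153,-59,0,0,-1.276,100],[287,-153,-59,0,0,-1.276,100],[287,-153,-59,0,0,-1.276,100],[287,-153,-59,0,0,-1.276,100],[287,-153,-59,0,0,-1.276,100],[287,-153,-59,0,0,-1.276,100],[287,-153,-59,0,0,-1.276,100],[287,-153,-59,0,0,-1.276,100]]]'
python3 - <<'E'
from h import *
import pickle
c=cam('wrist');save(c,'pics/wr1.png');pickle.dump(c,open('wr1.pkl','wb'))
print(status.get_obs()['qpos'],tool([556,-9,240]))
E
```

```text
t: 1.55
ee_pos: [467.4, -294.4, 300.6]
orientation: [-2.028, -2.399, 0.0]
ft_force: [0.6, 0.2, 0.5]
width: 87.5
grasp_force: 0.0
[-5.83570829e-01  2.51053959e-01  1.73508169e+00  3.42094404e-05
  1.15552207e+00 -7.50748338e-01] [266.64917993 134.815473    60.64959125]
```

View pics/wr1.png

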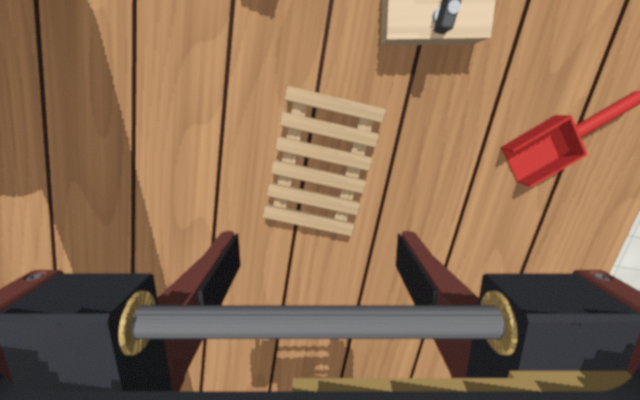

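The wrist view shows the rack with corners at about (288,88), (385,108), (352,236) and (264,217), the mould's -y end at the top, and the scoop at the right. I'll measure the rack from these and move on to the mould.

```bash
python3 - <<'E'
from h import *
import pickle
c=pickle.load(open('wr1.pkl','rb'))
hsv=cv2.cvtColor(c['im'],cv2.COLOR_RGB2HSV)
print(hsv[100,330],hsv[100,250],hsv[225,310])
p=ray(c,[(288,88),(385,108),(352,236),(264,217)],24)[:,:2];print(p.round(1).tolist(),p.mean(0))
for a,b in((3,0),(2,1)):
    d=p[b]-p[a];print('len',np.hypot(*d),'yaw',np.degrees(np.arctan2(-d[0],d[1])))
m=cv2.inRange(hsv,(12,60,150),(24,135,255));m[:70]=0;m[245:]=0;m[:,:255]=0;m[:,395:]=0
m=cv2.morphologyEx(m,cv2.MORPH_CLOSE,np.ones((15,15)))
k=max(cv2.findContours(m,0,2)[0],key=cv2.contourArea);w=ray(c,k[:,0],24)[:,:2]
print(cv2.contourArea(k),cv2.minAreaRect(w.astype(np.float32)))
print(tool([561,-39,260]))
E
python3 -m inch '[[[240,134,40,0,0,0,100],[240,134,40,0,0,0,100],[240,134,40,0,0,0,100],[240,134,40,0,0,0,100],[240,134,40,0,0,0,100],[240,134,40,0,0,0,100],[240,134,40,0,0,0,100],[240,134,40,0,0,0,100],[240,134,40,0,0,0,100],[240,134,40,0,0,0,100]]]'
python3 - <<'E'
from h import *
import pickle
c=cam('wrist');save(c,'pics/wr2.png');pickle.dump(c,open('wr2.pkl','wb'))
E
```

```text
[ 17  80 204] [ 14 116 183] [ 17  81 199]
[[413.2, -202.5], [538.8, -205.8], [531.9, -385.8], [404.0, -378.1]] [ 471.97434768 -293.06967698]
len 175.879397796525 yaw -3.002533092508799
len 180.14343399084015 yaw -2.2135087511816103
24070.0 ((475.6523742675781, -289.2760925292969), (200.82176208496094, 234.03256225585938), 9.579873085021973)
[236.23677459 134.75366383  40.64754683]
t: 2.6
ee_pos: [559.3, -36.4, 260.9]
orientation: [2.029, 2.398, 0.0]
ft_force: [-0.9, -0.4, 0.4]
width: 87.8
grasp_force: 0.0
```

View pics/wr2.png

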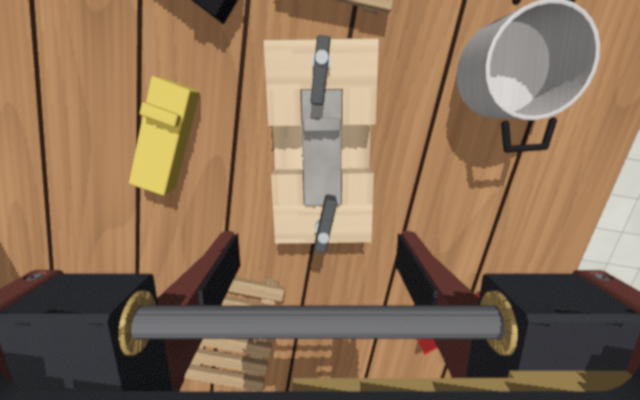

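The wrist view shows the mould's top corners at about (265,41), (378,39), (372,242) and (276,243). Knob_a's axis dot is at (321,57) with its tongue tip at (317,115), and knob_b's dot is at (323,238) with its tip at (331,197). Both are slightly off zero. The lip is towards knob_a.

```bash
python3 - <<'E'
from h import *
import pickle
c=pickle.load(open('wr2.pkl','rb'))
p=ray(c,[(265,41),(378,39),(372,242),(276,243)],40)[:,:2];print('corners',p.round(1).tolist(),p.mean(0))
yaw=lambda d:np.degrees(np.arctan2(-d[0],d[1]))
print('size',[np.hypot(*(p[i]-p[i-1])).round(1) for i in range(4)],yaw(p[0]-p[3]),yaw(p[1]-p[2]))
q=ray(c,[(321,57),(323,238)],76)[:,:2];print('axes',q.round(1).tolist(),q.mean(0),np.hypot(*(q[0]-q[1])),yaw(q[0]-q[1]))
# dark knob masks
hsv=cv2.cvtColor(c['im'],cv2.COLOR_RGB2HSV);v=hsv[:,:,2]
print(v[100,318],v[150,322],v[225,324],v[80,280], hsv[100,318],hsv[150,322])
m=((v<90)&(hsv[:,:,1]<110)).astype(np.uint8)*255
for n,(r0,r1) in dict(a=(30,125),b=(190,256)).items():
    mm=np.zeros_like(m);mm[r0:r1,295:345]=m[r0:r1,295:345]
    k=max(cv2.findContours(mm,0,2)[0],key=cv2.contourArea);w=ray(c,k[:,0],76)[:,:2]
    r=cv2.minAreaRect(w.astype(np.float32));l=cv2.fitLine(w.astype(np.float32),cv2.DIST_L2,0,.01,.01).ravel();l=l*np.sign(l[1])
    print(n,cv2.boundingRect(k),r,'yaw',yaw(l[:2]))
f=ray(c,[(303,90),(341,90),(342,205),(304,205)],46)[:,:2];print('foot',f.round(1).tolist(),f.mean(0))
im=cv2.resize(c['im'][20:270,230:420,::-1],None,fx=2.4,fy=2.4,interpolation=cv2.INTER_CUBIC);cv2.imwrite('pics/wr2c.png',im)
print(status.get_obs()['orientation'])
E
```

```text
corners [[480.3, 95.4], [596.8, 116.9], [639.7, -109.6], [521.4, -130.8]] [559.53751263  -7.04099473]
size [np.float64(230.0), np.float64(118.4), np.float64(230.5), np.float64(120.1)] 10.293291518230827 10.726276729559062
axes [[541.3, 84.9], [575.1, -99.3]] [558.19327836  -7.1976497 ] 187.2192087600434 10.388800812514402
97 163 98 210 [110   8  97] [ 19  13 163]
a (312, 64, 15, 42) ((545.0321655273438, 60.28141784667969), (38.67264938354492, 10.310280799865723), 87.94677734375) yaw -3.5900607
b (317, 195, 19, 40) ((573.55712890625, -72.48221588134766), (46.93370056152344, 11.616785049438477), 86.36315155029297) yaw -8.982447
foot [[527.4, 53.7], [567.6, 60.5], [592.8, -66.4], [548.3, -73.9]] [559.00873763  -6.54546569]
[2.02917248e+00 2.39787140e+00 1.85251994e-04]
```

View pics/wr2c.png

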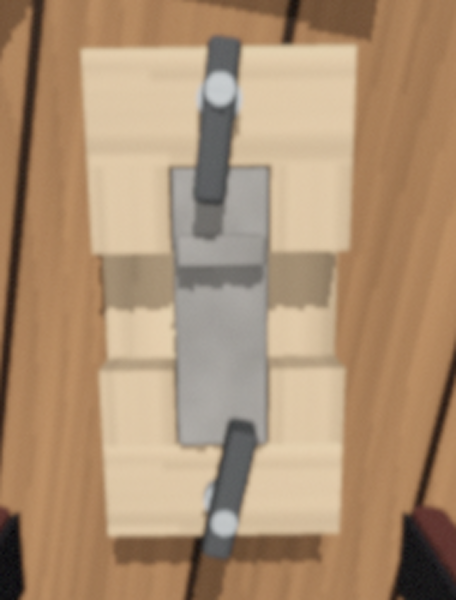

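Enlarged, knob_a runs from (224,42) to its tip at (210,193), and knob_b from (219,548) to its tip at (243,427). Each is already turned a few degrees clockwise.

```bash
python3 - <<'E'
from h import *
import pickle
c=pickle.load(open('wr2.pkl','rb'))
f=lambda a:np.array(a)/2.4+[230,20]
yaw=lambda d:np.degrees(np.arctan2(-d[0],d[1]))
q=ray(c,f([(224,42),(210,197),(243,425),(219,550)]),76)[:,:2]
print(q.round(1).tolist(),yaw(q[0]-q[1]),yaw(q[2]-q[3]),np.hypot(*(q[0]-q[1])),np.hypot(*(q[2]-q[3])))
M=np.array([559,-7.]);th=np.radians(10.4);u=np.array([-np.sin(th),np.cos(th)])
print('axes by mould',M+93*u,M-93*u)
o=status.get_obs();X=R.from_rotvec(o['orientation']).as_matrix()[:,0];print('tool yaw',yaw(X))
ax=M+93*u
print('to a above',tool([*ax,120]),'grip',tool([*ax,69]))
E
```

```text
[[540.6, 101.9], [544.8, 43.6], [575.7, -50.7], [575.4, -113.1]] 4.12752526937507 -0.2626122488674057 58.446537911734275 62.37632635069827
axes by mould [542.21171949  84.47214679] [575.78828051 -98.47214679]
tool yaw 9.521590262188814
to a above [122.04553797   3.04079191 140.92057886] grip [122.05575626   3.02426459 191.92057516]
```

```bash
python3 -m inch '[[[122,3,120,0,0,0.094,45],[122,3,120,0,0,0.094,45],[122,3,120,0,0,0.094,45],[122,3,120,0,0,0.094,45],[122,3,120,0,0,0.094,45],[122,3,140,0,0,0.094,45],[122,3,160,0,0,0.094,45],[122,3,180,0,0,0.094,45],[122,3,192,0,0,0.094,45],[122,3,192,0,0,0.094,45],[122,3,192,0,0,0.094,0],[122,3,192,0,0,0.094,0],[122,3,192,0,0,0.094,0],[122,3,192,0,0,0.094,0],[122,3,192,0,0,0.094,0],[122,3,192,0,0,0.094,0]]]'
python3 -c "
from h import *
o=status.get_obs();print(o['moment'],o['qpos']);save(cam('wrist'),'pics/wr3.png')"
```

```text
t: 4.25
ee_pos: [542.6, 85.7, 69.4]
orientation: [2.137, 2.302, 0.001]
ft_force: [-0.9, -0.5, 6.8]
width: 13.8
grasp_force: 30.0
[-0.22851172  0.08689159 -0.04338379] [ 1.34972137e-01  5.71381414e-01  1.89098549e+00 -1.72669816e-04
  6.78156765e-01  6.09806972e-02]
```

View pics/wr3.png

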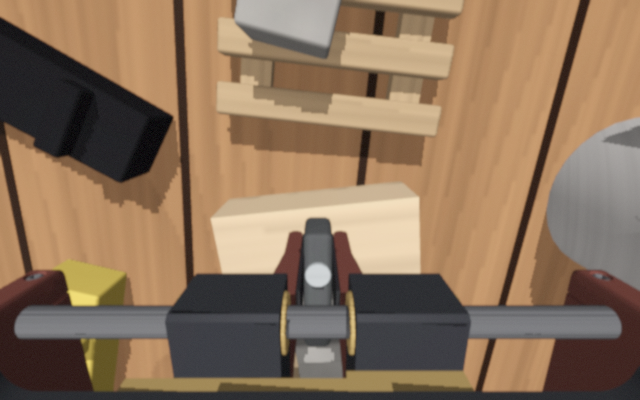

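Knob_a is gripped: its bar lies between the pads at (317,275), with a width of 13.8 mm. Next I'll turn it clockwise.

```bash
python3 -m inch '[[[0,0,0,0,0,0.1,0],[0,0,0,0,0,0.2,0],[0,0,0,0,0,0.3,0],[0,0,0,0,0,0.4,0],[0,0,0,0,0,0.5,0],[0,0,0,0,0,0.6,0],[0,0,0,0,0,0.7,0],[0,0,0,0,0,0.8,0],[0,0,0,0,0,0.9,0],[0,0,0,0,0,1.0,0],[0,0,0,0,0,1.1,0],[0,0,0,0,0,1.2,0],[0,0,0,0,0,1.27,0],[0,0,0,0,0,1.34,0],[0,0,0,0,0,1.34,0]]]'
python3 -c "
from h import *
o=status.get_obs();print(o['moment'],o['qpos'])"
python3 -m inch '[[[0,0,0,0,0,0.03,0],[0,0,0,0,0,0.06,0],[0,0,0,0,0,0.08,0],[0,0,0,0,0,0.08,0]]]'
python3 -c "
from h import *
o=status.get_obs();print(o['moment'],o['qpos'])
X=R.from_rotvec(o['orientation']).as_matrix()[:,0];print('yaw',np.degrees(np.arctan2(-X[0],X[1])))"
```

```text
t: 5.8
ee_pos: [543.0, 85.4, 69.5]
orientation: [3.105, 0.474, 0.003]
ft_force: [0.3, -3.1, 5.3]
width: 13.7
grasp_force: 30.0
[-0.53787967 -0.04089835 -0.05856581] [ 1.34611935e-01  5.71522031e-01  1.89058076e+00 -9.11146835e-04
  6.77615596e-01  1.40291361e+00]
t: 6.2
ee_pos: [543.0, 85.4, 69.5]
orientation: [3.12, 0.355, 0.003]
ft_force: [0.6, -3.1, 5.2]
width: 14.1
grasp_force: 30.4
[-0.43604568 -0.0245491   0.69312633] [ 1.34861802e-01  5.71453421e-01  1.89063546e+00 -1.75828276e-03
  6.77623024e-01  1.48027049e+00]
yaw -77.0077494032279
```

```bash
python3 -m inch '[[[0,0,0,0,0,0.04,0],[0,0,0,0,0,0.04,0],[0,0,0,0,0,0.04,0]]]'
python3 -c "
from h import *
o=status.get_obs();print(o['moment'],o['qpos'])
X=R.from_rotvec(o['orientation']).as_matrix()[:,0];print('yaw',np.degrees(np.arctan2(-X[0],X[1])))"
```

```text
t: 6.5
ee_pos: [543.2, 85.4, 69.5]
orientation: [3.127, 0.295, 0.004]
ft_force: [0.8, -2.8, 6.3]
width: 14.4
grasp_force: 31.3
[-0.46082611 -0.18045732  0.83693604] [ 1.34852423e-01  5.71547168e-01  1.89043771e+00 -1.66384693e-03
  6.77302747e-01  1.51904251e+00]
yaw -79.23395530321807
```

```bash
python3 -m inch '[[[0,0,0,0,0,0,45],[0,0,0,0,0,0,45],[0,0,0,0,0,0,45],[0,0,0,0,0,0,45],[0,0,-20,0,0,0,45],[0,0,-40,0,0,0,45],[0,0,-60,0,0,0,45],[0,0,-60,0,0,0,45]]]'
python3 -c "
from h import *
o=status.get_obs();X=R.from_rotvec(o['orientation']).as_matrix()[:,0];print('yaw',np.degrees(np.arctan2(-X[0],X[1])))
print(tool([575.9,-98.6,130]),o['ft_force'])"
```

```text
t: 7.3
ee_pos: [543.5, 85.9, 130.7]
orientation: [-3.128, -0.29, -0.006]
ft_force: [0.5, -0.1, 1.5]
width: 39.3
grasp_force: 0.0
yaw -79.41122979702841
[ -2.07199593 187.28706292   0.7314454 ] [ 0.48578889 -0.06833687  1.46628519]
```

```bash
python3 -m inch '[[[-2,187,0,0,0,-1.381,45],[-2,187,0,0,0,-1.381,45],[-2,187,0,0,0,-1.381,45],[-2,187,0,0,0,-1.381,45],[-2,187,0,0,0,-1.381,45],[-2,187,0,0,0,-1.381,45],[-2,187,0,0,0,-1.381,45],[-2,187,0,0,0,-1.381,45],[-2,187,0,0,0,-1.381,45],[-2,187,0,0,0,-1.381,45],[-2,187,0,0,0,-1.381,45],[-2,187,0,0,0,-1.381,45],[-2,187,0,0,0,-1.381,45]]]'
python3 -c "
from h import *
o=status.get_obs();X=R.from_rotvec(o['orientation']).as_matrix();print('yaw',np.degrees(np.arctan2(-X[0,0],X[1,0])),X[:,2])
print(tool([575.9,-98.6,69]),o['qpos'])
c=cam('wrist');save(c,'pics/wr4.png')"
```

```text
t: 8.6
ee_pos: [574.3, -98.5, 128.2]
orientation: [-2.228, -2.214, 0.001]
ft_force: [0.2, 0.9, 0.7]
width: 39.2
grasp_force: 0.0
yaw -0.37334100311156937 [-6.26718849e-04  1.43939019e-04 -9.99999793e-01]
[-0.10740498  1.66783038 59.20704644] [-1.90289205e-01  5.13585232e-01  1.79658407e+00  3.08409341e-05
  8.32065981e-01 -1.83793993e-01]
```

View pics/wr4.png

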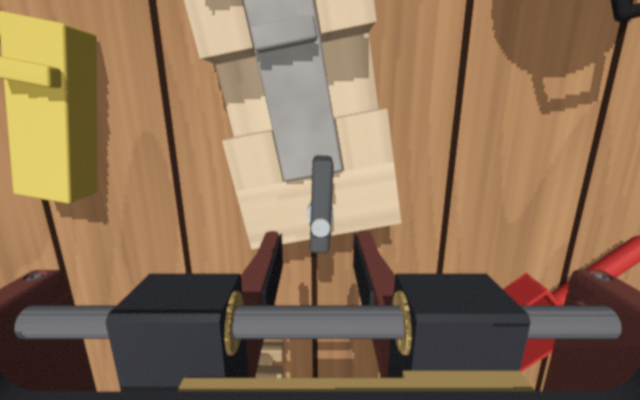

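Knob_b's bar is at (320,205), vertical in the picture and midway between the fingertips at (275,240) and (365,240), so the tool is aligned. I'll descend, grip and turn.

```bash
python3 -m inch '[[[0,1,20,0,0,0,45],[0,1,40,0,0,0,45],[0,1,59,0,0,0,45],[0,1,59,0,0,0,45],[0,1,59,0,0,0,0],[0,1,59,0,0,0,0],[0,1,59,0,0,0,0],[0,1,59,0,0,0,0],[0,1,59,0,0,0,0],[0,1,59,0,0,0,0]]]' && python3 -c "
from h import *
o=status.get_obs();print(o['moment'])"
```

```text
t: 9.65
ee_pos: [576.0, -98.7, 70.6]
orientation: [2.226, 2.215, 0.001]
ft_force: [-1.4, 0.1, 6.0]
width: 13.9
grasp_force: 29.8
[-0.03386444  0.20977292 -0.06015897]
```

```bash
python3 -m inch '[[[0,0,0,0,0,0.1,0],[0,0,0,0,0,0.2,0],[0,0,0,0,0,0.3,0],[0,0,0,0,0,0.4,0],[0,0,0,0,0,0.5,0],[0,0,0,0,0,0.6,0],[0,0,0,0,0,0.7,0],[0,0,0,0,0,0.8,0],[0,0,0,0,0,0.9,0],[0,0,0,0,0,1.0,0],[0,0,0,0,0,1.1,0],[0,0,0,0,0,1.18,0],[0,0,0,0,0,1.25,0],[0,0,0,0,0,1.29,0],[0,0,0,0,0,1.33,0],[0,0,0,0,0,1.36,0],[0,0,0,0,0,1.36,0],[0,0,0,0,0,1.36,0]]]'
python3 -c "
from h import *
o=status.get_obs();print(o['moment'],o['qpos'])
X=R.from_rotvec(o['orientation']).as_matrix()[:,0];print('yaw',np.degrees(np.arctan2(-X[0],X[1])))"
```

```text
t: 11.45
ee_pos: [574.9, -98.1, 70.6]
orientation: [-3.124, -0.326, 0.002]
ft_force: [-3.4, 2.6, 9.8]
width: 14.3
grasp_force: 30.6
[0.51296765 0.7817416  0.70342802] [-1.89369558e-01  6.04601489e-01  1.81242927e+00 -1.33540662e-04
  7.25649339e-01  1.17388886e+00]
yaw -78.10321710810732
```

```bash
python3 -m inch '[[[0,0,0,0,0,0.03,0],[0,0,0,0,0,0.03,0],[0,0,0,0,0,0.03,45],[0,0,0,0,0,0.03,45],[0,0,0,0,0,0.03,45],[0,0,0,0,0,0.03,45],[0,0,-30,0,0,0.03,45],[0,0,-70,0,0,0.03,45],[0,0,-110,0,0,0.03,45],[0,0,-150,0,0,0.03,45],[0,0,-190,0,0,0.03,100],[0,0,-190,0,0,0.03,100]]]'
python3 -c "
from h import *
o=status.get_obs();X=R.from_rotvec(o['orientation']).as_matrix();y=np.degrees(np.arctan2(-X[0,0],X[1,0]));print('yaw',y,X[:,2],'turn',np.radians(y-10.4))
print(tool([559,-36,260]))"
```

```text
t: 12.65
ee_pos: [578.6, -99.2, 265.6]
orientation: [3.127, 0.275, 0.016]
ft_force: [0.6, -0.9, 1.1]
width: 52.2
grasp_force: 0.0
yaw -79.9332862928445 [ 0.01012937 -0.00194715 -0.9999468 ] turn -1.5766132699567992
[ -8.29802465 -65.69050219   5.28138794]
```

```bash
python3 -m inch '[[[-8,66,5,0,0,-1.577,100],[-8,66,5,0,0,-1.577,100],[-8,66,5,0,0,-1.577,100],[-8,66,5,0,0,-1.577,100],[-8,66,5,0,0,-1.577,100],[-8,66,5,0,0,-1.577,100],[-8,66,5,0,0,-1.577,100],[-8,66,5,0,0,-1.577,100],[-8,66,5,0,0,-1.577,100],[-8,66,5,0,0,-1.577,100],[-8,66,5,0,0,-1.577,100],[-8,66,5,0,0,-1.577,100],[-8,66,5,0,0,-1.577,100],[-8,66,5,0,0,-1.577,100]]]'
python3 -c "
from h import *
import pickle
o=status.get_obs();X=R.from_rotvec(o['orientation']).as_matrix();print('yaw',np.degrees(np.arctan2(-X[0,0],X[1,0])),X[:,2])
print(tool([559.5,-7,37]))
c=cam('wrist');save(c,'pics/wr5.png');pickle.dump(c,open('wr5.pkl','wb'))"
```

```text
t: 14.05
ee_pos: [579.0, -164.9, 254.3]
orientation: [-2.012, -2.412, 0.0]
ft_force: [-0.9, -0.3, -0.3]
width: 87.6
grasp_force: 0.0
yaw 10.3218203929128 [-5.04689361e-04  1.43848424e-04 -9.99999862e-01]
[158.83902845   9.19969097 217.32091072]
```

View pics/wr5.png

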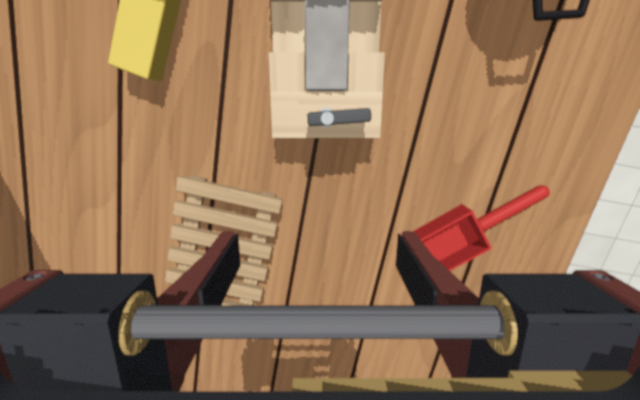

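My y sign was wrong, so the tool went to -y, which did no harm. Knob_b now lies square across the mould, from (308,119) to (370,114). I'll move above the mould centre and measure both knobs.

```bash
python3 -m inch '[[[130,9,-5,0,0,0,100],[130,9,-5,0,0,0,100],[130,9,-5,0,0,0,100],[130,9,-5,0,0,0,100],[130,9,-5,0,0,0,100],[130,9,-5,0,0,0,100],[130,9,-5,0,0,0,100]]]'
python3 -c "
from h import *
import pickle
o=status.get_obs();X=R.from_rotvec(o['orientation']).as_matrix();print('yaw',np.degrees(np.arctan2(-X[0,0],X[1,0])),X[:,2])
print(tool([559.5,-7,37]))
c=cam('wrist');pickle.dump(c,open('wr6.pkl','wb'))
cv2.imwrite('pics/wr6.png',cv2.resize(c['im'][20:270,220:420,::-1],None,fx=2.4,fy=2.4,interpolation=cv2.INTER_CUBIC))"
```

```text
t: 14.8
ee_pos: [564.6, -36.7, 259.6]
orientation: [2.012, 2.412, -0.0]
ft_force: [0.4, -0.1, 0.2]
width: 87.8
grasp_force: 0.0
yaw 10.332899985108403 [ 3.32180749e-06 -1.74369245e-04 -9.99999985e-01]
[ 30.13911541   0.26747543 222.57001793]
```

View pics/wr6.png

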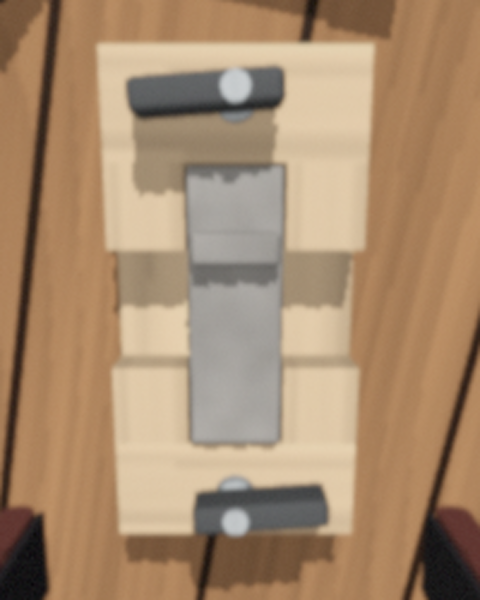

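Both bars lie about 4° short of square, which is 1.5 rad. Knob_a runs from (131,93) to (283,80) and knob_b from (197,505) to (325,494). The casting's corners are about (186,165), (284,165), (281,442) and (191,442), and it is free of both tongues.

```bash
python3 - <<'E'
from h import *
import pickle
c=pickle.load(open('wr6.pkl','rb'))
f=lambda a:np.array(a)/2.4+[220,20]
yaw=lambda d:np.degrees(np.arctan2(-d[0],d[1]))
q=ray(c,f([(131,93),(283,80),(325,494),(197,505)]),76)[:,:2]
p=ray(c,f([(98,44),(374,44),(352,534),(120,534)]),40)[:,:2]
t=ray(c,f([(186,165),(284,165),(281,442),(191,442)]),46)[:,:2]
for n,s in(('mould',p),('foot',t)): print(n,s.mean(0),yaw(s[0]-s[3]),yaw(s[1]-s[2]),np.hypot(*(s[0]-s[3])),np.hypot(*(s[0]-s[1])))
m=yaw(p[0]+p[1]-p[2]-p[3]);print('mould yaw',m,'knob turns rad',np.radians(m-yaw(q[1]-q[0]))%(np.pi),np.radians(m-yaw(q[3]-q[2]))%np.pi)
E
```

```text
mould [559.1387244   -7.22996204] 10.295543116384932 10.45540671071625 230.9534831535289 119.8834602583356
foot [558.74250381  -6.35303682] 10.412988978156775 10.733250390959642 129.06208176928718 43.6296135740851
mould yaw 10.3754703647117 knob turns rad 1.493056353207318 1.4795500820205796
```

```bash
python3 -m inch '[[[30,0,0,0,0,0,100],[30,0,50,0,0,0,100],[30,0,100,0,0,0,100],[30,0,140,0,0,0,100],[30,0,165,0,0,0,100],[30,0,185,0,0,0,100],[30,0,200,0,0,0,100],[30,0,212,0,0,0,100],[30,0,222,0,0,0,100],[30,0,222,0,0,0,100],[30,0,222,0,0,0,100],[30,0,222,0,0,0,0],[30,0,222,0,0,0,0],[30,0,222,0,0,0,0],[30,0,222,0,0,0,0],[30,0,222,0,0,0,0],[30,0,222,0,0,0,0],[30,0,222,0,0,0,0]]]'
python3 -c "
from h import *
o=status.get_obs();X=R.from_rotvec(o['orientation']).as_matrix();print('yaw',np.degrees(np.arctan2(-X[0,0],X[1,0])),X[:,2],o['moment'])"
```

```text
t: 16.65
ee_pos: [559.1, -6.0, 37.8]
orientation: [2.01, 2.414, 0.0]
ft_force: [-0.3, 0.4, -0.0]
width: 43.7
grasp_force: 30.0
yaw 10.42860484129101 [ 1.47478542e-04  1.71011053e-05 -9.99999989e-01] [ 0.05209963 -0.06329364  0.00988402]
```

```bash
python3 -m inch '[[[0,0,-2,0,0,0,0],[0,0,-5,0,0,0,0],[0,0,-10,0,0,0,0],[0,0,-16,0,0,0,0],[0,0,-24,0,0,0,0],[0,0,-34,0,0,0,0],[0,0,-46,0,0,0,0],[0,0,-60,0,0,0,0],[0,0,-75,0,0,0,0],[0,0,-90,0,0,0,0],[0,0,-100,0,0,0,0],[0,0,-100,0,0,0,0],[0,0,-100,0,0,0,0]]]'
python3 - <<'E'
from h import *
import pickle
o=status.get_obs();X=R.from_rotvec(o['orientation']).as_matrix();y=np.degrees(np.arctan2(-X[0,0],X[1,0]));print('yaw',y,X[:,2],o['moment'])
# rack refine from wr1: slat mask pixels near the hand-picked quad
c=pickle.load(open('wr1.pkl','rb'));hsv=cv2.cvtColor(c['im'],cv2.COLOR_RGB2HSV)
q=np.array([(288,88),(385,108),(352,236),(264,217)],float);qq=q.mean(0)+(q-q.mean(0))*1.08
reg=cv2.fillConvexPoly(np.zeros((400,640),np.uint8),qq.astype(np.int32),255)
m=cv2.inRange(hsv,(14,50,165),(22,100,255))&reg
for k in cv2.findContours(m,0,2)[0]:
    if cv2.contourArea(k)>300:
        w=ray(c,k[:,0],24)[:,:2].astype(np.float32);r=cv2.minAreaRect(w);print(cv2.contourArea(k),r)
print(tool([472,-293.5,140]))
E
```

```text
t: 17.95
ee_pos: [559.0, -6.0, 137.8]
orientation: [2.01, 2.414, 0.0]
ft_force: [0.0, 0.1, -3.0]
width: 43.6
grasp_force: 30.0
yaw 10.429110671884924 [ 2.48581572e-04 -3.15257842e-05 -9.99999969e-01] [-0.079937   -0.08374948 -0.01559648]
1215.0 ((466.658203125, -368.1703796386719), (28.06216812133789, 129.85464477539062), 86.8141098022461)
1256.0 ((468.3482360839844, -336.20343017578125), (27.282114028930664, 129.53475952148438), 86.9115982055664)
1298.0 ((470.2019958496094, -304.6668701171875), (25.389434814453125, 129.88690185546875), 86.81644439697266)
1338.5 ((471.8677978515625, -272.38409423828125), (25.358585357666016, 129.6881561279297), 86.99064636230469)
1408.5 ((473.6865539550781, -240.3112335205078), (24.496158599853516, 129.7059326171875), 86.728515625)
1360.0 ((475.1908874511719, -211.2225799560547), (17.981849670410156, 129.7779541015625), 86.59452819824219)
[-267.02973001 -137.57469865   -2.18350085]
```

```bash
python3 -m inch '[[[-10,-5,0,0,0,0.01,0],[-27,-14,0,0,0,0.025,0],[-50,-26,0,0,0,0.05,0],[-75,-39,0,0,0,0.07,0],[-102,-53,0,0,0,0.09,0],[-130,-68,0,0,0,0.115,0],[-158,-82,0,0,0,0.14,0],[-186,-97,0,0,0,0.165,0],[-212,-110,0,0,0,0.19,0],[-235,-122,0,0,0,0.21,0],[-252,-131,0,0,0,0.225,0],[-262,-136,0,0,0,0.236,0],[-266,-138,0,0,0,0.236,0],[-266,-138,0,0,0,0.236,0],[-266,-138,0,0,0,0.236,0],[-266,-138,0,0,0,0.236,0]]]'
python3 - <<'E'
from h import *
o=status.get_obs();X=R.from_rotvec(o['orientation']).as_matrix();y=np.degrees(np.arctan2(-X[0,0],X[1,0]));print('yaw',y,X[:,2],o['moment'])
print(tool([471,-292.3,50]))
# check held foot vs rack: wrist image numbers
c=cam('wrist');hsv=cv2.cvtColor(c['im'],cv2.COLOR_RGB2HSV)
m=cv2.inRange(hsv,(0,0,90),(180,40,215));m[260:]=0;m[:,:240]=0;m[:,400:]=0
k=max(cv2.findContours(m,0,2)[0],key=cv2.contourArea);print('foot px',cv2.boundingRect(k),cv2.minAreaRect(k))
s=cam('side');save(s,'pics/side2.png');save(c,'pics/wr7.png')
E
```

```text
t: 19.55
ee_pos: [471.6, -291.7, 137.6]
orientation: [-2.279, -2.162, 0.0]
ft_force: [-1.0, 0.1, -3.1]
width: 44.0
grasp_force: 30.0
yaw -3.029699505029874 [-2.80117825e-04  2.94646995e-04 -9.99999917e-01] [-0.01248758 -0.0783896   0.01475462]
[-0.61596754 -0.58564431 87.58823817]
foot px (267, 131, 102, 129) ((317.5, 195.0), (128.0, 101.0), 90.0)
```

```bash
python3 -m inch '[[[-1,-1,12,0,0,0,0],[-1,-1,28,0,0,0,0],[-1,-1,44,0,0,0,0],[-1,-1,58,0,0,0,0],[-1,-1,68,0,0,0,0],[-1,-1,75,0,0,0,0],[-1,-1,80,0,0,0,0],[-1,-1,83,0,0,0,0],[-1,-1,84.5,0,0,0,0],[-1,-1,84.5,0,0,0,0],[-1,-1,84.5,0,0,0,0],[-1,-1,84.5,0,0,0,0]]]'
python3 -m inch '[[[0,0,0.5,0,0,0,0],[0,0,1,0,0,0,0],[0,0,1.5,0,0,0,0],[0,0,2,0,0,0,0],[0,0,2,0,0,0,0],[0,0,2,0,0,0,0]]]'
```

```text
t: 20.85
ee_pos: [470.6, -293.6, 53.5]
orientation: [2.28, 2.16, 0.0]
ft_force: [0.1, 0.5, -3.4]
width: 43.7
grasp_force: 30.0
t: 21.45
ee_pos: [470.4, -293.5, 51.1]
orientation: [-2.281, -2.161, 0.0]
ft_force: [0.0, 0.1, -4.5]
width: 43.6
grasp_force: 30.0
```

```bash
python3 -m inch '[[[1,0,0.5,0,0,0,0],[1,0,0.5,0,0,0,0],[1,0,0.8,0,0,0,0],[1,0,0.8,0,0,0,0],[1,0,0.8,0,0,0,0]]]'
python3 -m inch '[[[0,0,0.4,0,0,0,0],[0,0,0.4,0,0,0,0],[0,0,0.4,0,0,0,0]]]'
```

```text
t: 21.95
ee_pos: [470.5, -292.5, 50.4]
orientation: [-2.281, -2.161, -0.0]
ft_force: [-0.4, 0.5, -4.3]
width: 44.1
grasp_force: 30.0
t: 22.25
ee_pos: [470.5, -292.5, 50.0]
orientation: [-2.281, -2.161, -0.0]
ft_force: [0.2, 0.7, -3.6]
width: 43.9
grasp_force: 30.0
```

```bash
python3 -m inch '[[[0,0,0.4,0,0,0,0],[0,0,0.4,0,0,0,0],[0,0,0.4,0,0,0,0]]]'
python3 -m inch '[[[0,0,0.4,0,0,0,0],[0,0,0.4,0,0,0,0],[0,0,0.4,0,0,0,0]]]'
```

```text
t: 22.55
ee_pos: [470.5, -292.5, 49.8]
orientation: [2.28, 2.161, 0.0]
ft_force: [-1.0, 0.4, -0.1]
width: 44.1
grasp_force: 30.0
t: 22.85
ee_pos: [470.5, -292.5, 49.7]
orientation: [2.281, 2.161, 0.0]
ft_force: [-2.4, 1.0, 5.4]
width: 43.9
grasp_force: 30.0
```

Contact is made: Fz rose from -3.6 to +5.4 N. I'll release and retreat straight up.

```bash
python3 -m inch '[[[0,0,0,0,0,0,60],[0,0,0,0,0,0,100],[0,0,0,0,0,0,100],[0,0,0,0,0,0,100],[0,0,0,0,0,0,100],[0,0,0,0,0,0,100],[0,0,-10,0,0,0,100],[0,0,-25,0,0,0,100],[0,0,-50,0,0,0,100],[0,0,-90,0,0,0,100],[0,0,-130,0,0,0,100],[0,0,-170,0,0,0,100],[0,0,-210,0,0,0,100],[0,0,-210,0,0,0,100],[0,0,-210,0,0,0,100]]]'
python3 - <<'E'
from h import *
c=cam('wrist');save(c,'pics/wr8.png');hsv=cv2.cvtColor(c['im'],cv2.COLOR_RGB2HSV)
m=cv2.inRange(hsv,(0,0,110),(180,45,225));m[250:]=0;m[:,:245]=0;m[:,395:]=0
m=cv2.morphologyEx(m,cv2.MORPH_OPEN,np.ones((5,5)))
k=max(cv2.findContours(m,0,2)[0],key=cv2.contourArea)
w=ray(c,k[:,0],58)[:,:2].astype(np.float32);print(cv2.boundingRect(k),cv2.minAreaRect(w))
t=cam('top');save(t,'pics/top2.png')
h=cv2.cvtColor(t['im'],cv2.COLOR_RGB2HSV);m=cv2.inRange(h,(0,0,90),(180,45,235));
for k in cv2.findContours(m[130:280,230:500].copy(),0,2)[0]:
    if cv2.contourArea(k)>150:
        w=ray(t,k[:,0]+[230,130],58)[:,:2].astype(np.float32);print(cv2.boundingRect(k),cv2.minAreaRect(w))
E
```

```text
t: 24.35
ee_pos: [470.8, -292.7, 261.3]
orientation: [2.278, 2.158, 0.001]
ft_force: [-0.6, 0.1, 0.3]
width: 87.8
grasp_force: 0.0
(297, 118, 40, 114) ((469.1910095214844, -292.2637023925781), (129.0734405517578, 43.47021484375), 86.92166137695312)
(209, 99, 47, 20) ((468.9234619140625, -288.24676513671875), (134.56117248535156, 45.268577575683594), 86.63641357421875)
(27, 67, 45, 23) ((527.8494873046875, 254.81683349609375), (130.2880401611328, 47.18893814086914), 80.36618041992188)
(82, 0, 35, 31) ((736.2672119140625, 116.76708984375), (98.28974914550781, 106.27661895751953), 3.2083077430725098)
```

```bash
python3 -c "
from workcell import ctrl
print(ctrl.close_job())"
```

```text
the job is handed in; nothing more can be done
None
```

I turned both knobs clockwise until I felt the end stops, then set the pot foot lip up and lengthwise on the empty rack, about 2 mm or less from its middle by the wrist camera, and handed the job in at about 24 s of the 72 s.

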